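# Crank a screw press down firmly on its mould

## Robot

A 7-joint arm with a two-finger parallel gripper is mounted at the origin on a cart in front of the work surface, level with it; the furniture and walls round the work are solid. World frame = base frame: x ahead of the robot, y to its left, z up, the work surface at z = 0. Lengths are in m, angles in rad, forces in N, time in s.
With the tool pointing down it reaches from about 0.425 to 0.95 m from the base axis. Payload 4.7 kg.
Tool frame: the origin (TCP) lies on the centre line of the jaws, within the pads' length; the fingertips stand robot.nose_length ahead of it and the grasp point (between the pads) lies 8 mm behind it (robot.nose_length is the distance from the TCP to the fingertips, in m); z points along the fingers, y is the line along which they close (so a half turn about z gives the same grasp; the last joint's range is limited). The gripper opens to 85 mm and grips with 20 to 120 N. Pads are 22 mm wide; open, the fingers measure 114 mm over their backs; the gripper's body (76 mm by 85 mm) begins 54 mm behind the grasp point. The pads swing forward as they close: fully open they stand 13 mm farther back than shut.
Start: joints at [-1.359, 0.469, -0.049, 1.532, 0.024, 1.141, -0.082], TCP at [0.161, 0.656, 0.242] pointing down, gripper open.
Joint ranges: [-2.59, 2.59], [-0.33, 1.99], [-1.39, 1.29], [0.1, 2.45], [-1.04, 4.18], [0.21, 1.99], [-2.66, 2.66]. Speed limits (rad/s): [2.57, 2.57, 3.14, 3.14, 3.14, 3.14, 3.14].

## Interface

Orientations are given as [roll, pitch, yaw] about the fixed x, y, z axes, in that order (R = Rz(yaw) Ry(pitch) Rx(roll)).
In Python, from plant import robot gives the robot as it stands. Calls block until the motion is done:
- robot.goto(position, orientation): joint-space move of the TCP to a pose.
- robot.move_straight(position, vel=0.15, attitude=None, contact_N=None): straight line of the TCP; attitude=None keeps the orientation; vel is the mean speed in m/s. With contact_N (N) it stops when the force on the tool has changed by that much, and returns True; else False.
- robot.move_joints(angles): joint-space move.
- robot.grip(opening, strength=None): opening from 0.0 (shut) to 1.0 (fully open); strength is the grip in N (None keeps the last); returns when the fingers have stopped.
- robot.sleep(seconds).
- robot.inverse_kinematics(position, orientation): joint angles nearest the present ones, or None.
- robot.sense(): the state.
- robot.grab_frame(name): name is "side" or "top" or "wrist"; returns a dict with "image" (400x640x3 uint8, red, green, blue), "range_z" (400x640 float32, m along the optical axis (not along the pixel's ray), 0 where there is no reading), "fx", "fy", "cx", "cy" (pixels), "R" (3x3) and "t" (3): a world point X has camera coordinates R X + t. Camera axes: x right, y down, z forward; pixel columns grow to the right and rows downward; lengths in m; the calibration is good to about 2 mm. A picture is of the moment at which its call begins.
A pose or a line that the arm cannot do raises robot.IKError and nothing moves.
- robot.close_job(): hands the job in; it is judged then, once.
The state is a dict: "t": time; "joint_pos": joint angles; "joint_velocities": joint speeds; "effort": joint torques, N m; "tcp_pos": TCP position; "tcp_rot": TCP orientation; "wrist_force": force on the tool from outside, world axes, zero at the start; "torque": the same for the moment, N m; "opening": opening from 0.0 (shut) to 1.0 (fully open); "gripper_force": force on a finger pad.
Only numpy, scipy, OpenCV 4.12 (cv2) and the standard library are available. Lean on these libraries where they do the work, as an engineer would, in place of code of your own. Each camera call takes 0.05 s, during which the arm holds its last target. There are 200 camera calls.

## Task

Set the loose crank with its socket fully home on the square end of the press's screw and, holding it by its knob, wind the screw clockwise through its turns until the plate bears firmly on the lid of the mould. Stop as soon as the knob clearly resists: do not overtighten. Turn the screw only with the crank, leave the crank sitting on the screw and the mould in its place, and do not push the other things about.

Things in the scene. Friction and masses are not known exactly. Their poses are not given: they have to be found in the camera images.
- press: steel screw press, fixed to the worktop: base 170 x 110 x 12 mm, two round columns 16 mm thick, 140 mm apart along its own x, carrying a level cross-bar 168 x 30 mm (z 109 to 127 mm above the worktop; round caps on its ends reach 133 mm). Origin at the centre of its underside, z up.
- plate: pressing plate 84 x 70 x 8 mm under the cross-bar, on the screw; it stays level and does not turn. Origin at the centre of its underside. It starts 22 to 35 mm above the lid and sinks 12 mm for each full clockwise turn (from above), so 1.9 to 2.9 turns. Pressing on the lid with 60 to 150 N is firm; over 200 N is overtightened.
- spindle: upright steel screw, 18 mm thick, through the middle of the cross-bar; its top is a 16 x 16 mm square end, 18 mm long, tip tapered. Origin in the middle of the top face, x and y square to the flats, z up. Clockwise from above it winds down: screw, crank and plate sink together, 12 mm a turn. It turns stiffly (0.18 N m, about 3 N at the knob) and stays where it is left.
- square_end (a point): middle of the top face of the screw's square end; 158 to 161 mm above the worktop when the plate rests on the lid
- mould: lidded aluminium mould, 80 x 84 mm, about 3 kg, standing loose on the press's base (12 mm high) under the plate. Origin at the centre of its underside. Its lid's flat top, where the plate comes down, is 38 to 41 mm above that, differing with the filling: just where is only found by feel.
- crank: loose steel crank, 0.2 to 0.33 kg, knob up. Hub: square block, 30 mm wide up to 18 mm height, 26 mm wide from there to 44 mm, with a square socket from below, 17.5 mm wide, 18 mm deep; fits in any quarter turn. Arm 14 mm wide, 18 to 24 mm high, along +x. Origin: centre of the hub's underside, x and y square to its faces. Pinch the hub from above on the sides beside the arm.
- crank_seat (a point): middle of the socket roof, 18 mm above the underside of the hub; it meets square_end when the crank is fully home.
- knob_grip (a point): on the axis of the crank's upright wooden knob, 60 mm from the hub's axis, 46 mm above the hub's underside. The knob is round, 21 mm thick, 24.5 to 62.5 mm above that underside, and spins freely on its pin, whose foot is level with the hub's. Once the plate bears on the lid, the pull at the knob rises by 0.3 to 1 N per mm along its circle: 5 to 8 N in all is firm, over 9 N too much.
- lemon: yellow lemon lying loose on the worktop, about 71 x 53 x 51 mm, origin at its underside
- mushroom: white mushroom standing loose on the worktop, about 50 x 50 x 45 mm, origin at its underside
- tin: round food tin, 57 mm across and 72 mm high, standing loose behind the press, origin at its underside
- espresso_cup: small white cup with a handle, 62 x 88 x 50 mm, standing loose at the back, origin at its underside
- timer: round kitchen timer, 64 mm across and 50 mm high, standing loose at the back right, origin at its underside
Mind the look-alikes: they are no part of the job. Leave any yellow look-alike of the crank alone.

How it is judged:
By the outcome, as a careful person would: the job done as asked, in the order asked, and still so for the second after the job is handed in, with the robot touching nothing.
It also fails if it takes over 72 s, if anything falls off the work surface, if the arm or the gripper's body presses on something with over 40 N, if the wrist force passes 120 N, or if a joint passes its speed limit or range.

## Working session

There is one attempt and no reset: what is moved stays moved. The work goes in short steps, each a Python script; the robot and the scene stay as the last script left them, time stands still between calls to the robot, and variables do not carry over. Pictures are saved under pics/ and viewed, at most 10 in all, crops included, and the job is handed in when it is done.

```bash
ls; mkdir -p pics; python3 - <<'E'
from plant import robot
import cv2,numpy as np
for n in("side","top"):
    f=robot.grab_frame(n); np.savez(f"pics/{n}0.npz",**f); cv2.imwrite(f"pics/{n}0.png",f["image"][:,:,::-1])
    print(n,f["fx"],f["cx"],f["cy"],-f["R"].T@f["t"],f["R"].round(3).tolist())
print(robot.nose_length,robot.sense())
E
```

```text
pics
side 488.8763827572416 326.54069310339565 192.2749045349663 [ 0.1010761  -0.36939397  0.78973008] [[0.822, -0.57, -0.015], [-0.381, -0.529, -0.758], [0.424, 0.629, -0.652]]
top 371.0103902792278 317.1424021876251 195.7455981639724 [0.48482272 0.25413841 0.96844731] [[-0.002, -1.0, 0.027], [-0.998, 0.0, -0.058], [0.058, -0.027, -0.998]]
0.011 {'t': 0.1, 'joint_pos': array([-1.35886634,  0.46936367, -0.04862465,  1.53357439,  0.02410103,
        1.14100283, -0.08227841]), 'joint_velocities': array([-9.82832422e-04, -1.85031993e-03,  5.38881430e-05, -2.22346607e-03,
       -1.25371060e-03, -6.21069127e-05,  6.20237745e-05]), 'effort': array([ 9.49476016e-04, -5.11514282e+01, -4.68185171e-02, -2.38390553e+01,
        1.07771673e-02,  4.45478378e-03, -1.12845481e-05]), 'tcp_pos': array([0.16084139, 0.65503466, 0.24136453]), 'tcp_rot': array([-3.13983073e+00,  4.90158372e-05,  2.90084024e+00]), 'wrist_force': array([-0.11667836,  0.38191591, -0.07416788]), 'torque': array([ 0.00796621, -0.0037248 ,  0.01100104]), 'gripper_force': 0.0, 'opening': 1.0054353739261277}
```

View pics/top0.png

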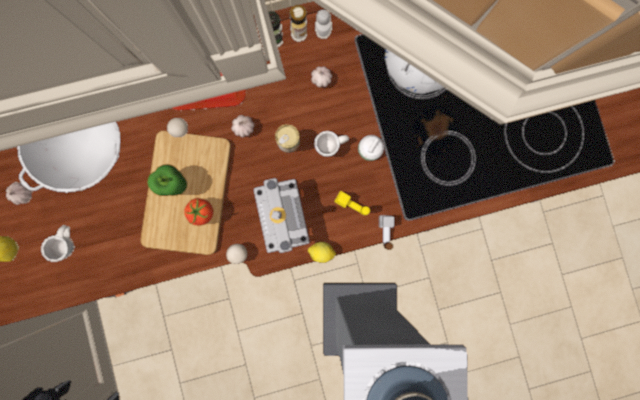

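View pics/side0.png

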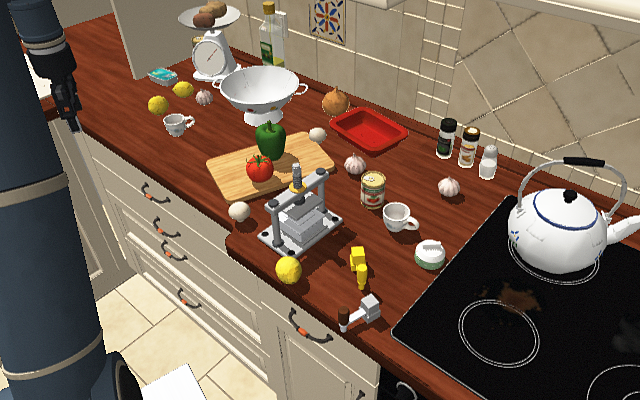

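Steel crank with the dark knob: top (387,230), side (360,312). The yellow look-alike is at top (352,203), side (360,266). The grey one with the wooden knob fits the description. I'll confirm with a crop and measure.

```bash
cat > h.py <<'E'
import numpy as np,cv2
def cloud(f):
    z=f["range_z"]; v,u=np.mgrid[:400,:640]
    c=np.stack([(u-f["cx"])*z/f["fx"],(v-f["cy"])*z/f["fy"],z],-1)
    P=(c-f["t"])@f["R"]; P[z<=0]=np.nan
    return P
def pts(P,box,zlo,zhi):
    u0,v0,u1,v1=box; q=P[v0:v1,u0:u1].reshape(-1,3); return q[(q[:,2]>zlo)&(q[:,2]<zhi)]
def rect(q):
    r=cv2.minAreaRect((q[:,:2]*1000).astype(np.float32)); return len(q),np.round(r[0],1),np.round(r[1],1),round(r[2],1),q[:,2].mean().round(4)
E
python3 - <<'E'
from h import *
T=dict(np.load("pics/top0.npz"));S=dict(np.load("pics/side0.npz"))
PT,PS=cloud(T),cloud(S)
for nm,P,b in(("T",PT,(370,205,405,255)),("S",PS,(330,285,390,335))):
    print(nm,"hub",rect(pts(P,b,.036,.05)),"all",rect(pts(P,b,.012,.08)),"knob",rect(pts(P,b,.052,.075)))
for nm,P,b in(("T",PT,(240,165,320,260)),("S",PS,(250,155,350,260))):
    print(nm,"bar",rect(pts(P,b,.115,.140)),"base",rect(pts(P,b,.006,.018)),"sp",rect(pts(P,b,.15,.22)), np.nanmax(pts(P,b,.1,.3)[:,2]))
q=pts(PT,(240,165,320,260),.15,.22);print(q.round(3).tolist())
c=[cv2.resize(T["image"][170:270,230:410],(800,444),interpolation=2)]
c=np.vstack([cv2.resize(T["image"][175:265,235:415],None,fx=3.3,fy=3.3,interpolation=2),cv2.resize(S["image"][245:335,230:410],None,fx=3.3,fy=3.3,interpolation=2)])
cv2.imwrite("pics/crop.png",c[:,:,::-1])
E
```

```text
T hub (128, array([447.7,  51.9]), array([25.2, 80.1]), 89.9, np.float64(0.0431)) all (308, array([448.5,  52.9]), array([27.3, 83.8]), 90.0, np.float64(0.0384)) knob (58, array([415.6,  53.6]), array([17.4, 17.9]), 3.5, np.float64(0.0606))
S hub (240, array([446.6,  49.1]), array([82.7, 26.9]), 0.3, np.float64(0.0431)) all (715, array([465.5,  55.2]), array([112.4,  61.1]), 30.3, np.float64(0.0365)) knob (116, array([415. ,  50.1]), array([20.1, 18.8]), 31.8, np.float64(0.0603))
T bar (936, array([491.2, 320.6]), array([167.6,  36.4]), 14.7, np.float64(0.1276)) base (1172, array([491.2, 320.8]), array([169.5, 109.8]), 12.6, np.float64(0.0118)) sp (68, array([491.3, 320. ]), array([16.9, 16.1]), 78.9, np.float64(0.1825)) 0.18926095753796057
S bar (944, array([490.6, 318.8]), array([167.5,  37.8]), 14.5, np.float64(0.1262)) base (2700, array([549.4, 400.3]), array([375.2, 253.2]), 61.8, np.float64(0.0134)) sp (152, array([490.8, 316.4]), array([16.6, 17.2]), 76.0, np.float64(0.1719)) 0.1897274752112339
[[0.5, 0.326, 0.183], [0.5, 0.324, 0.184], [0.498, 0.326, 0.183], [0.498, 0.324, 0.
[... 759 characters left out ...]
[0.49, 0.324, 0.186], [0.49, 0.322, 0.189], [0.49, 0.32, 0.187], [0.49, 0.317, 0.188], [0.49, 0.316, 0.185], [0.49, 0.314, 0.182], [0.49, 0.312, 0.172], [0.49, 0.312, 0.151], [0.488, 0.328, 0.187], [0.488, 0.326, 0.186], [0.488, 0.324, 0.188], [0.488, 0.322, 0.185], [0.488, 0.32, 0.186], [0.488, 0.317, 0.188], [0.488, 0.315, 0.188], [0.488, 0.313, 0.185], [0.488, 0.313, 0.166], [0.486, 0.328, 0.184], [0.486, 0.326, 0.183], [0.486, 0.324, 0.185], [0.486, 0.322, 0.187], [0.486, 0.32, 0.187], [0.486, 0.317, 0.188], [0.486, 0.316, 0.183], [0.486, 0.314, 0.177], [0.486, 0.313, 0.157], [0.483, 0.322, 0.186], [0.483, 0.32, 0.185], [0.483, 0.318, 0.185], [0.483, 0.316, 0.184], [0.483, 0.316, 0.154]]
```

View pics/crop.png

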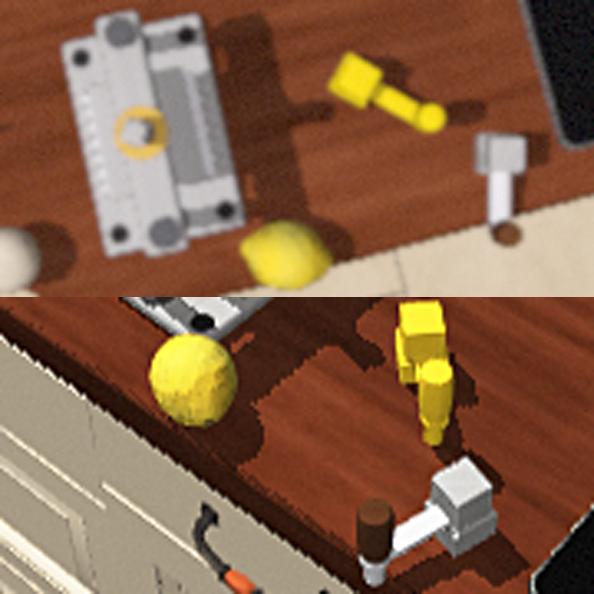

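The crop confirms it: the grey steel crank (hub at (500,152), knob over the edge at (507,233) in the upper crop) is the one; the yellow piece is the look-alike. Next come near views from the wrist camera.

```bash
python3 - <<'E'
from plant import robot
from h import *
R=[np.pi,0,np.pi]
ims=[]
for n,p in(("wp",[.46,.32,.37]),("wc",[.45,.05,.26])):
    robot.goto(p,R); robot.sleep(.3)
    s=robot.sense(); print(s["t"],s["tcp_pos"],s["joint_pos"].round(2))
    f=robot.grab_frame("wrist"); np.savez(f"pics/{n}.npz",**f); ims.append(f["image"])
    print(-f["R"].T@f["t"],f["R"].round(2).tolist())
cv2.imwrite("pics/w.png",cv2.resize(np.vstack(ims),(480,600))[:,:,::-1])
E
```

```text
2.1083 [0.45971226 0.32051444 0.36974023] [-0.75  0.19  0.08  1.63 -0.02  1.32  0.9 ]
[0.38605962 0.31939494 0.50065253] [[-0.0, 1.0, -0.0], [0.96, 0.0, 0.29], [0.29, -0.0, -0.96]]
3.5833 [0.4502785  0.05076896 0.2601417 ] [-0.45  0.08  0.26  2.02 -0.02  1.04  1.39]
[0.37653696 0.04958826 0.39098629] [[-0.0, 1.0, -0.0], [0.96, 0.0, 0.29], [0.29, -0.0, -0.96]]
```

View pics/w.png

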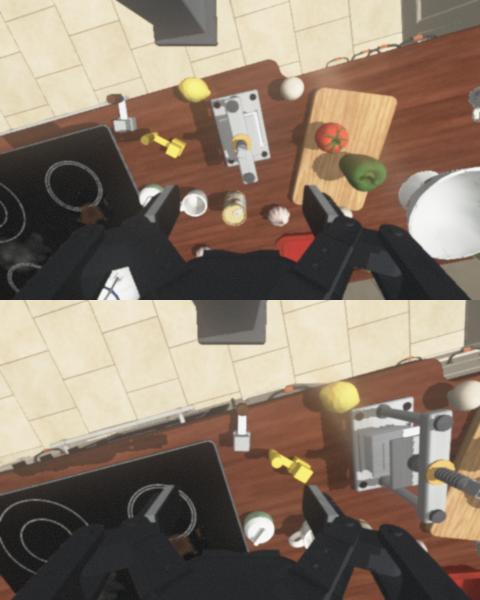

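Top half: the spindle is at about px (322,190) of the frame. Bottom half: the crank hub is at about px (322,187) with the knob at (322,140). Now I'll fit both from depth.

```bash
python3 - <<'E'
from h import *
A=dict(np.load("pics/wp.npz"));B=dict(np.load("pics/wc.npz"))
print(A["fx"])
PA,PB=cloud(A),cloud(B)
q=pts(PA,(280,150,370,240),.16,.22);print("sp all",rect(q),q[:,2].max())
for lo in(.172,.178,.183): print(lo,rect(pts(PA,(280,150,370,240),lo,.22)))
print("bar",rect(pts(PA,(260,110,370,260),.118,.15)),"base",rect(pts(PA,(260,100,400,260),.006,.018)))
b=(285,120,350,215)
print("hub top",rect(pts(PB,(285,155,350,215),.039,.05)),"knob",rect(pts(PB,b,.056,.075)),"arm",rect(pts(PB,b,.02,.027)))
c=np.hstack([cv2.resize(A["image"][160:220,295:355],(400,400),interpolation=2),cv2.resize(B["image"][130:210,285:365],(400,400),interpolation=2)])
cv2.imwrite("pics/w2.png",c[:,:,::-1])
E
```

```text
279.42298678586275
sp all (252, array([490.5, 319.3]), array([17.1, 17.2]), 72.3, np.float64(0.1807)) 0.18835271923419503
0.172 (207, array([491.2, 319.9]), array([16. , 16.3]), 74.1, np.float64(0.184))
0.178 (184, array([491.3, 319.9]), array([15.9, 16.1]), 74.0, np.float64(0.1851))
0.183 (157, array([491.2, 319.8]), array([15.6, 16.1]), 73.4, np.float64(0.1857))
bar (2260, array([491. , 319.8]), array([167.6,  37. ]), 10.0, np.float64(0.1275)) base (2450, array([531.1, 336.9]), array([266.8, 263.4]), 0.8, np.float64(0.0116))
hub top (392, array([475.9,  50.3]), array([25.9, 26.5]), 89.4, np.float64(0.043)) knob (222, array([415. ,  51.5]), array([18.3, 18.9]), 0.1, np.float64(0.0613)) arm (273, array([446.5,  50.6]), array([24.3, 34. ]), 89.3, np.float64(0.0231))
```

View pics/w2.png

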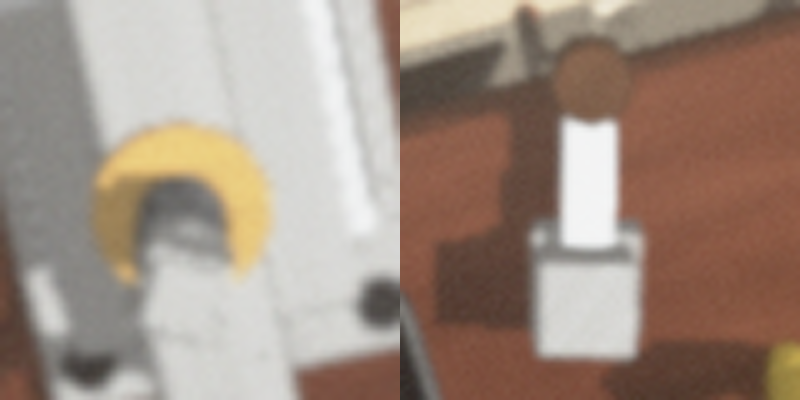

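```bash
cat >> h.py <<'E'
def sq(q):
    c=np.median(q[:,:2],0); c=(q[:,:2].min(0)+q[:,:2].max(0))/2
    z=(q[:,0]-q[:,0].mean())+1j*(q[:,1]-q[:,1].mean())
    return len(q),np.round(q.mean(0)*1000,1),"ang",np.degrees(np.angle(-(z**4).sum())/4).round(1)
E
python3 - <<'E'
from plant import robot
from h import *
robot.goto([.50,.32,.235],[np.pi,0,np.pi]); robot.sleep(.3)
f=robot.grab_frame("wrist"); np.savez("pics/wp2.npz",**f); print(robot.sense()["t"])
P=cloud(f); m=(abs(P[...,0]-.491)<.018)&(abs(P[...,1]-.32)<.018)&(P[...,2]>.15)
v,u=np.where(m); print(u.min(),u.max(),v.min(),v.max())
for lo in(.168,.178,.183,.1845): q=P[m&(P[...,2]>lo)]; print(lo,rect(q),sq(q))
A=cloud(dict(np.load("pics/wp.npz"))); print(sq(pts(A,(280,150,370,240),.18,.22)))
A=cloud(dict(np.load("pics/top0.npz"))); print(sq(pts(A,(240,165,320,260),.18,.22)))
u0,v0=int(u.mean())-40,int(v.mean())-40
cv2.imwrite("pics/w3.png",cv2.resize(f["image"][v0:v0+80,u0:u0+80],(480,480),interpolation=2)[:,:,::-1])
E
```

```text
5.05
244 422 185 399
0.168 (10371, array([490.3, 320. ]), array([21.3, 36. ]), 0.0, np.float64(0.3036)) (10371, array([488.1, 319.8, 303.6]), 'ang', np.float64(-37.8))
0.178 (10272, array([490.3, 320. ]), array([21.3, 36. ]), 0.0, np.float64(0.3049)) (10272, array([488.1, 319.8, 304.9]), 'ang', np.float64(-37.8))
0.183 (10180, array([490.3, 320. ]), array([21.3, 36. ]), 0.0, np.float64(0.306)) (10180, array([488.2, 319.8, 306. ]), 'ang', np.float64(-37.8))
0.1845 (10067, array([489.1, 320. ]), array([18.7, 36.2]), 1.0, np.float64(0.3074)) (10067, array([488.1, 319.8, 307.4]), 'ang', np.float64(-37.9))
(180, array([490.2, 319.9, 185.2]), 'ang', np.float64(-16.0))
(58, array([491.4, 320.4, 185.8]), 'ang', np.float64(-16.5))
```

View pics/w3.png

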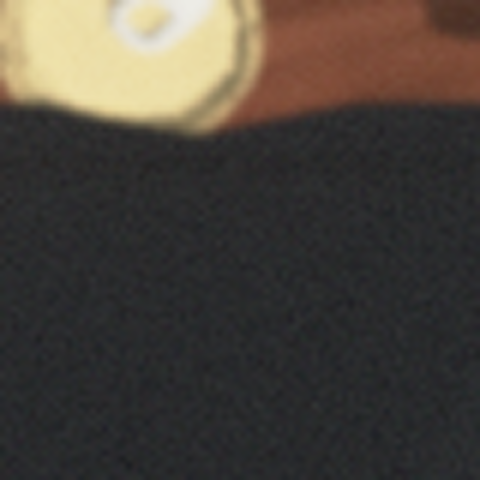

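That crop shows only the gripper body and the tin, because my mask let in points that were too high. I'll refit with the mask limited in z.

```bash
python3 - <<'E'
from h import *
f=dict(np.load("pics/wp2.npz"))
P=cloud(f); m=(abs(P[...,0]-.491)<.018)&(abs(P[...,1]-.32)<.018)&(P[...,2]<.2)
for lo in(.16,.178,.183,.1845,.186): q=P[m&(P[...,2]>lo)]; print(lo,rect(q),sq(q)) if len(q)>5 else 0
print(np.percentile(P[m&(P[...,2]>.183)][:,2],[50,90]))
E
```

```text
0.16 (725, array([490.8, 319.4]), array([17.2, 17.5]), 75.0, np.float64(0.1812)) (725, array([488.7, 319.9, 181.2]), 'ang', np.float64(-17.4))
0.178 (554, array([491.4, 319.9]), array([16. , 16.5]), 74.1, np.float64(0.185)) (554, array([489.9, 319.9, 185. ]), 'ang', np.float64(-16.5))
0.183 (462, array([491.2, 320. ]), array([15.7, 16.1]), 74.1, np.float64(0.1857)) (462, array([490.5, 320. , 185.7]), 'ang', np.float64(-16.9))
0.1845 (349, array([490.7, 320.1]), array([14.7, 14.6]), 76.1, np.float64(0.1864)) (349, array([490.9, 320. , 186.4]), 'ang', np.float64(-16.0))
0.186 (261, array([491.2, 319.9]), array([12.7, 12.5]), 73.8, np.float64(0.1867)) (261, array([491.1, 319.9, 186.7]), 'ang', np.float64(-15.7))
[0.18617451 0.1871603 ]
```

```bash
python3 - <<'E'
from plant import robot
from h import *
y=np.radians(179.2)
robot.grip(.8,60)
robot.goto([.475,.0505,.12],[np.pi,0,y])
robot.move_straight([.475,.0505,.033],vel=.08,contact_N=8)
robot.grip(0,60); robot.sleep(.2)
s=robot.sense(); print(s["t"],s["tcp_pos"],s["opening"],s["gripper_force"],s["wrist_force"])
robot.move_straight([.475,.0505,.27],vel=.2)
robot.goto([.4905,.32,.27],[np.pi,0,y-np.radians(16)+np.radians(0)]); robot.sleep(.3)
s=robot.sense(); print(s["t"],s["tcp_pos"],s["tcp_rot"],s["opening"],s["wrist_force"])
fs=robot.grab_frame("side");ft=robot.grab_frame("top");np.savez("pics/s1.npz",**fs);np.savez("pics/t1.npz",**ft)
P=cloud(fs);w=cloud(ft)
for Q in(P,w):
    m=(np.hypot(Q[...,0]-.433,Q[...,1]-.336)<.02)&(Q[...,2]>.2)&(Q[...,2]<.32);q=Q[m&(Q[...,2]>.285)];print("knob",rect(q) if len(q)>5 else len(q))
cv2.imwrite("pics/s1.png",cv2.resize(fs["image"][100:260,210:430],(660,480),interpolation=2)[:,:,::-1])
E
```

```text
8.3917 [0.47530145 0.05058938 0.03347581] 0.29001733082979686 59.42249357700348 [-1.57820977 -0.03112598  5.25383476]
11.075 [0.49097388 0.31892999 0.27023286] [3.14149266e+00 3.82090876e-04 2.84661462e+00] 0.28863874688112207 [-0.86513223  0.30990815 -2.36049041]
knob (111, array([433.8, 332.7]), array([18.9, 18.2]), 19.8, np.float64(0.2945))
knob 0
```

View pics/s1.png

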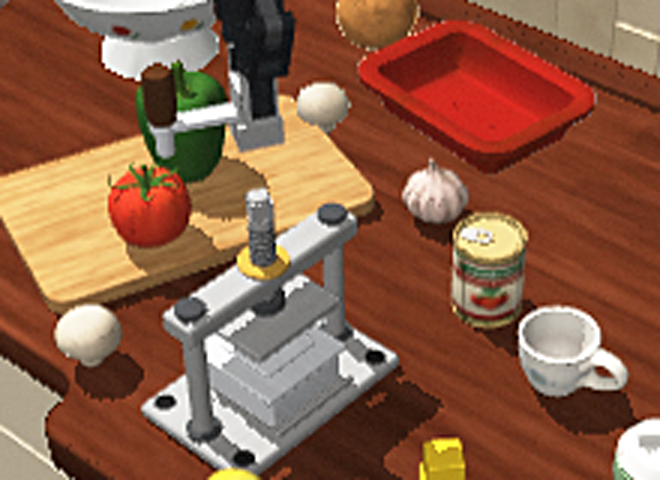

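The crank is held level above the spindle: hub at about (258,125), knob at (157,95), spindle tip at (258,195) in the crop. Lowering now, with a small search by feel if it lands on the tip.

```bash
python3 - <<'E'
from plant import robot
from h import *
tgt=np.array([.4905,.31995]); R=[np.pi,0,np.radians(164)]
cmd=tgt.copy()
robot.move_straight([*cmd,.225],vel=.1,attitude=R); 
for _ in range(2):
    robot.sleep(.2); s=robot.sense(); cmd+=tgt-s["tcp_pos"][:2]; robot.move_straight([*cmd,.225],vel=.05)
robot.sleep(.2); s=robot.sense(); print(s["t"],s["tcp_pos"],s["tcp_rot"],s["wrist_force"])
for d in[(0,0),(1,0),(-1,0),(0,1),(0,-1),(1,1),(-1,-1),(1,-1),(-1,1)]:
    c=cmd+np.array(d)*.001
    if d!=(0,0): robot.move_straight([*c,.225],vel=.05)
    hit=robot.move_straight([*c,.2],vel=.04,contact_N=12)
    s=robot.sense(); print(d,hit,s["t"].__round__(2),s["tcp_pos"].round(4),s["wrist_force"].round(1),s["torque"].round(2))
    if s["tcp_pos"][2]<.208: break
E
```

```text
12.875 [0.49044581 0.31994173 0.22498604] [-3.14157560e+00 -4.06174007e-05  2.86233354e+00] [-0.15096902  0.62755603 -2.75624842]
(0, 0) True 13.43 [0.4904 0.3202 0.2027] [-1.4 -0.1  4.8] [-0.15  0.24 -0.06]
```

```bash
python3 - <<'E'
from plant import robot
from h import *
s=robot.sense();p=s["tcp_pos"]
hit=robot.move_straight([p[0],p[1],.197],vel=.02,contact_N=15); s=robot.sense(); print(hit,s["tcp_pos"],s["wrist_force"])
robot.move_straight(s["tcp_pos"],vel=.02)
robot.grip(.6); robot.sleep(.2); s=robot.sense(); print(s["tcp_pos"],s["wrist_force"],s["opening"])
p=s["tcp_pos"]
robot.move_straight([p[0],p[1],.30],vel=.15)
# back off towards -y so cameras see
robot.goto([.43,.336,.34],[np.pi,0,np.radians(164)]); robot.sleep(.2)
fs=robot.grab_frame("side");fw=robot.grab_frame("wrist");print(robot.sense()["t"],robot.sense()["wrist_force"])
for n,f in(("s2",fs),("w2",fw)):
    np.savez(f"pics/{n}.npz",**f); Q=cloud(f)
    d=np.hypot(Q[...,0]-.433,Q[...,1]-.337)<.022; q=Q[d&(Q[...,2]>.222)&(Q[...,2]<.25)];print("knob",rect(q) if len(q)>5 else len(q))
    d=np.hypot(Q[...,0]-.491,Q[...,1]-.32)<.025; q=Q[d&(Q[...,2]>.206)&(Q[...,2]<.25)];print("hub",rect(q) if len(q)>5 else len(q))
cv2.imwrite("pics/v2.png",np.hstack([cv2.resize(fs["image"][120:220,240:360],(480,400),interpolation=2),cv2.resize(fw["image"][:,120:500],(320,337))[:0+337].repeat(1,0) if 0 else cv2.resize(fw["image"][100:300,240:400],(320,400))])[:,:,::-1])
E
```

```text
True [0.49040764 0.32020822 0.20278127] [-1.62459499 -1.29071062  5.07557831]
[0.49039985 0.32018527 0.20273958] [-0.23588002  0.46636308 -0.47366931] 0.6020646210237618
15.9667 [-0.95953675  0.41485663 -0.23102282]
knob (77, array([432.6, 334.5]), array([19.4, 18. ]), 24.2, np.float64(0.2283))
hub (136, array([490.6, 319.3]), array([30.1, 25.3]), 73.0, np.float64(0.2119))
knob (388, array([432. , 336.5]), array([19.4, 18.6]), 30.6, np.float64(0.2288))
hub (625, array([490.2, 319.5]), array([24.9, 26.2]), 73.7, np.float64(0.2121))
```

View pics/v2.png

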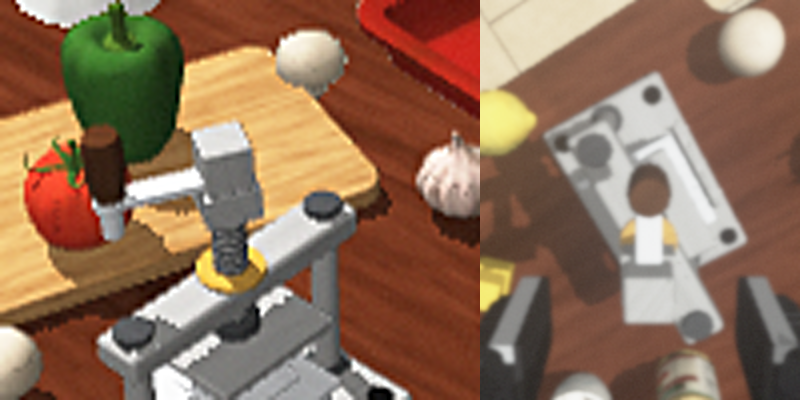

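The socket is home: hub top at about 0.213, so the underside is at about 0.169, which matches a spindle top of 0.187. Next I grip the knob and wind the first part of a turn, logging forces.

```bash
cat > wind.py <<'E'
from plant import robot
import numpy as np,json
C=np.array([.4908,.3199]); r=.060; a0=164.; Z0=.210
def pos(d,C=C): # d: degrees clockwise wound
    a=np.radians(a0-d); return [C[0]+r*np.cos(a),C[1]+r*np.sin(a),Z0-.012*d/360]
def read(d):
    s=robot.sense(); v=s["tcp_pos"][:2]-C; u=v/np.hypot(*v); t=np.array([u[1],-u[0]])  # clockwise tangent
    F=s["wrist_force"]; act=(a0-np.degrees(np.arctan2(v[1],v[0])))%360
    row=[round(d,1),round(float(act),1),round(float(np.hypot(*v))*1e3,2),round(float(-F[:2]@t),2),round(float(F[:2]@u),2),round(float(F[2]),2),round(s["tcp_pos"][2]*1e3,1),round(s["t"],2)]
    open("log.txt","a").write(json.dumps(row)+"\n"); return row
E
python3 - <<'E'
from wind import *
R=[np.pi,0,np.radians(164)]
print([robot.inverse_kinematics(pos(d),R) is not None for d in range(0,1000,60)])
p=pos(0)
robot.grip(.6); robot.move_straight([p[0],p[1],.27],attitude=R,vel=.15); robot.sleep(.1); print(read(0))
robot.move_straight(p,vel=.1,contact_N=8); robot.sleep(.1);print(read(0))
robot.grip(0,50); print(robot.sense()["opening"],read(0))
for d in range(15,121,15):
    robot.move_straight(pos(d),vel=.05); x=read(d); print(x)
    if x[3]>8: break
E
```

```text
[True, True, True, True, True, True, True, True, True, True, True, True, True, True, True, True, True]
[0, 0.7, 59.56, 1.04, -0.03, 0.33, np.float64(271.4), 16.9]
[0, 0.5, 59.68, 0.06, -0.88, -0.5, np.float64(210.9), 17.75]
0.22652020647540333 [0, 0.2, 60.0, -0.33, 0.71, 1.75, np.float64(210.3), 18.14]
[15, 15.8, 60.46, 1.43, 2.63, 4.86, np.float64(209.7), 18.61]
[30, 30.5, 60.7, 1.73, 2.81, 4.93, np.float64(209.3), 19.07]
[45, 45.6, 60.88, 1.05, 2.1, 4.39, np.float64(209.0), 19.54]
[60, 60.7, 61.04, 0.86, 3.16, 5.31, np.float64(208.7), 20.01]
[75, 75.7, 61.21, 1.78, 2.05, 5.73, np.float64(208.5), 20.48]
[90, 90.7, 61.33, 1.15, 0.78, 6.55, np.float64(208.2), 20.94]
[105, 105.7, 61.43, 1.24, 1.26, 6.38, np.float64(207.8), 21.41]
[120, 120.5, 61.5, 1.14, 1.31, 7.28, np.float64(207.3), 21.88]
```

```bash
python3 - <<'E'
from wind import *
from h import *
zo=0.
for d in range(135,631,15):
    p=pos(d); p[2]+=zo
    robot.move_straight(p,vel=.052); x=read(d)
    if x[5]>6: zo+=.0003
    if x[5]<2: zo-=.0003
    if d%45==0: print(x,round(zo*1e3,1))
    if x[3]>6 or abs(x[5])>15 or abs(x[4])>15: print("STOP",x); break
open("state.json","w").write(json.dumps([d,zo]))
f=robot.grab_frame("side"); Q=cloud(f); S0=cloud(dict(np.load("pics/side0.npz")))
for P in(S0,Q):
    q=P[155:260,250:350].reshape(-1,3)
    q=q[(np.hypot(q[:,0]-.491,q[:,1]-.32)<.05)&(q[:,2]>.04)&(q[:,2]<.105)]
    print(np.histogram(q[:,2],np.arange(.04,.105,.004)))
cv2.imwrite("pics/s3.png",cv2.resize(f["image"][120:260,240:380],(500,500),interpolation=2)[:,:,::-1])
E
```

```text
[135, 135.3, 61.56, 1.35, 1.1, 6.24, np.float64(206.8), 22.32] 0.3
[180, 180.3, 61.16, 0.3, 1.5, 6.49, np.float64(205.3), 23.68] 0.9
[225, 225.6, 60.18, 0.85, -0.3, 4.29, np.float64(203.9), 25.02] 1.5
[270, 270.7, 59.57, -0.09, -4.04, 1.92, np.float64(202.4), 26.38] 1.2
[315, 314.8, 59.8, 0.77, -3.83, 1.95, np.float64(200.4), 27.73] 0.6
[360, 0.3, 60.53, 1.05, -1.16, 3.05, np.float64(198.2), 29.07] 0.3
[405, 45.0, 61.01, 1.74, 0.66, 5.72, np.float64(197.0), 30.43] 0.3
[450, 89.7, 61.32, 1.41, 0.56, 5.91, np.float64(196.3), 31.77] 0.6
[495, 134.7, 61.31, 1.3, 2.66, 4.95, np.float64(195.2), 33.12] 0.9
[540, 180.7, 61.03, 0.82, 1.19, 6.47, np.float64(193.4), 34.48] 1.2
[585, 225.7, 60.09, 1.51, -0.63, 5.68, np.float64(192.0), 35.83] 1.5
[630, 270.8, 59.56, 1.15, -3.79, 3.25, np.float64(190.4), 37.17] 1.5
(array([ 19, 266, 210,  43,   0,   0,   0,   0,   0,   4,  44, 354, 114,
        22,  21,   7]), array([0.04 , 0.044, 0.048, 0.052, 0.056, 0.06 , 0.064, 0.068, 0.072,
       0.076, 0.08 , 0.084, 0.088, 0.092, 0.096, 0.1  , 0.104]))
(array([ 14, 183,  79,   0,   7,  66, 494,  57,  35,  24,  15,   9,  12,
        12,   6,   4]), array([0.04 , 0.044, 0.048, 0.052, 0.056, 0.06 , 0.064, 0.068, 0.072,
       0.076, 0.08 , 0.084, 0.088, 0.092, 0.096, 0.1  , 0.104]))
```

View pics/s3.png

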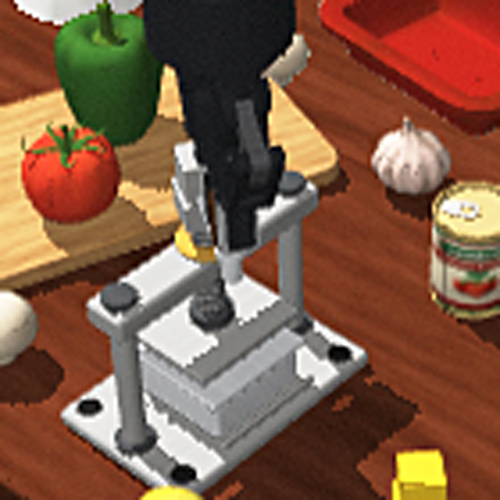

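The plate has sunk about 20 mm, with about 5–8 mm to go (contact near 780–870°). Before contact I'll compare readings in motion and at rest.

```bash
python3 - <<'E'
from wind import *
d,zo=json.load(open("state.json"))
def step(D,v,c=None):
    p=pos(D); p[2]+=zo
    return robot.move_straight(p,vel=v,contact_N=c)
for v in(.02,.02,.02): d+=4; step(d,v); print(v,read(d)); 
robot.sleep(.2); print("rest",read(d))
for v in(.05,.05): d+=8; h=step(d,v,1.3); print("c",h,read(d)); robot.sleep(.1); print("  rest",read(d))
for _ in range(2): d+=4; step(d,.01); print(.01,read(d))
open("state.json","w").write(json.dumps([d,zo]))
E
cut -c1-60 log.txt | tail -n +14 | awk -F, '{printf "%s:%s ",$1,$4}'
```

```text
0.02 [634, 273.6, 59.59, 2.72, -5.65, 1.89, np.float64(190.4), 37.58]
0.02 [638, 277.4, 59.56, 1.02, -5.82, 1.08, np.float64(190.2), 37.94]
0.02 [642, 281.3, 59.56, 2.58, -5.82, 1.32, np.float64(190.1), 38.3]
rest [642, 281.3, 59.54, 1.22, -5.43, 1.18, np.float64(190.1), 38.5]
c True [650, 286.4, 59.17, 0.06, 0.38, 2.28, np.float64(190.0), 38.71]
  rest [650, 285.6, 59.05, -0.44, 1.3, 1.89, np.float64(190.1), 38.81]
c True [658, 288.4, 59.25, 0.26, 0.29, 1.09, np.float64(189.8), 39.02]
  rest [658, 287.9, 59.22, -0.72, -0.68, 1.41, np.float64(189.8), 39.12]
0.01 [662, 302.0, 59.51, 1.36, -4.42, -2.67, np.float64(189.5), 40.73]
0.01 [666, 305.9, 59.52, 2.24, -4.88, -3.03, np.float64(189.3), 41.29]
[165: 1.69 [180: 0.3 [195: 0.78 [210: 0.34 [225: 0.85 [240: 0.29 [255: 0.39 [270: -0.09 [285: 1.46 [300: 1.38 [315: 0.77 [330: 0.52 [345: -0.01 [360: 1.05 [375: 0.22 [390: 0.94 [405: 1.74 [420: 1.45 [435: 1.82 [450: 1.41 [465: 0.91 [480: 1.31 [495: 1.3 [510: 0.86 [525: 0.04 [540: 0.82 [555: 0.3 [570: 0.39 [585: 1.51 [600: -0.04 [615: 0.94 [630: 1.15 [634: 2.72 [638: 1.02 [642: 2.58 [642: 1.22 [650: 0.06 [650: -0.44 [658: 0.26 [658: -0.72 [662: 1.36 [666: 2.24
```

```bash
sed -i 's/^C=.*; r=/C=np.array([.4906,.3206]); r=/' wind.py; python3 - <<'E'
from wind import *
d,zo=json.load(open("state.json")); zo+=-.0003
def step(D,v):
    p=pos(D); p[2]+=zo
    robot.move_straight(p,vel=v); return read(D)
while d<756: d+=10; x=step(d,.05)
print(x); hist=[]
while d<950:
    d+=2.5; x=step(d,.02); hist.append(x[3])
    if x[5]>6: zo+=.0001
    if x[5]<1: zo-=.0001
    if x[3]>4.0 or x[7]>60: break
print(hist,x,zo)
open("state.json","w").write(json.dumps([d,zo]))
E
```

```text
[756, 36.0, 60.21, 1.99, -2.95, 0.38, np.float64(185.9), 44.53]
[1.68, 2.29, 2.19, 1.71, 1.64, 2.56, 2.29, 2.27, 2.36, 1.65, 3.13, 2.24, 2.25, 2.34, 2.31, 1.73, 2.72, 2.35, 2.06, 0.98, 1.75, 2.21, 1.9, 1.63, 2.13, 2.0, 1.79, 1.91, 2.1, 2.85, 1.63, 2.55, 3.32, 3.84, 3.87, 5.01] [846.0, 123.3, 61.21, 5.01, -0.66, 5.73, np.float64(183.8), 54.73] 0.0013
```

Contact came at about 835°: baseline 2.1, now 5.0 and rising steadily at about 0.3 N/mm. A little more in small steps will do.

```bash
python3 - <<'E'
from wind import *
d,zo=json.load(open("state.json")); hist=[3.87,5.01]
while d<852:
    d+=1.25; p=pos(d); p[2]+=zo
    robot.move_straight(p,vel=.015); x=read(d); hist.append(x[3])
    if np.mean(hist[-2:])>5.4 or x[3]>6.2: break
print(hist,x)
open("state.json","w").write(json.dumps([d,zo]))
E
```

```text
[3.87, 5.01, 5.69, 6.2] [848.5, 125.1, 61.22, 6.2, -0.79, 6.35, np.float64(183.8), 55.23]
```

The knob pull is 6.2 N as read, inside the firm band. Now release and check.

```bash
python3 - <<'E'
from plant import robot
from h import *
robot.grip(.5); p=robot.sense()["tcp_pos"]
robot.move_straight([p[0],p[1],p[2]+.1],vel=.12)
robot.move_straight([.43,.20,.33],vel=.2)
s=robot.sense(); print(s["t"],s["tcp_pos"],s["wrist_force"])
f=robot.grab_frame("side"); Q=cloud(f)
d=np.hypot(Q[...,0]-.491,Q[...,1]-.32)<.022; q=Q[d&(Q[...,2]>.17)&(Q[...,2]<.20)]; print("hub",rect(q))
cv2.imwrite("pics/s4.png",cv2.resize(f["image"][120:290,220:420],(700,595),interpolation=2)[:,:,::-1])
E
```

```text
57.6833 [0.43021876 0.20084766 0.32964122] [0.00809881 0.15135053 0.7415779 ]
hub (183, array([491.3, 318.7]), array([27.7, 26.3]), 46.8, np.float64(0.1816))
```

View pics/s4.png

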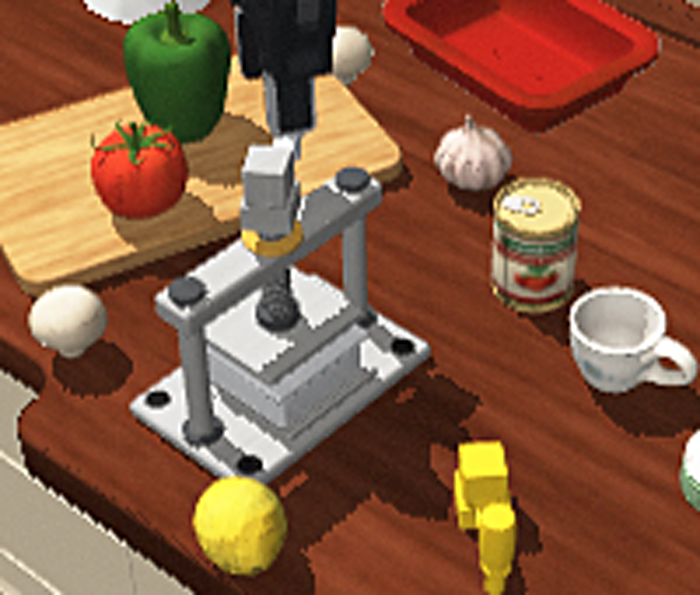

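The plate sits on the lid, the crank hub is on the screw at (270,190), and the other things are undisturbed. One last check of the hub height, then I hand in.

```bash
python3 - <<'E'
from plant import robot
from h import *
f=robot.grab_frame("side"); Q=cloud(f)
d=np.hypot(Q[...,0]-.491,Q[...,1]-.32)<.014; q=Q[d&(Q[...,2]>.17)&(Q[...,2]<.22)]; z=np.percentile(q[:,2],[50,80,95]); print(z)
if z[2]<.189: print(robot.close_job())
E
```

```text
[0.18484115 0.18619606 0.18717407]
the job is handed in; nothing more can be done
None
```

The crank is fully home on the screw and wound about 2.3 turns clockwise until the plate bore on the lid, stopping at about 6 N at the knob (firm is 5 to 8 N); the knob is released and the job is handed in, at about 58 s.

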